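# Park the hand-rest bridge of a lithography stone

### The job

Without gripping anything, put the fingertips on the red lock button, press it down and keep it down while you slide the hand-rest carriage along its rail until it is against the brass end stop (not the black one). Only there let the button spring up so that the carriage locks, take the hand away, and leave everything else where it stands.

Things in the scene. Friction and masses are not known exactly. Their poses are not given: they have to be found in the camera images.
- carriage (a joint): Position of the grey carriage on its straight rail, m: 0 at mid rail, growing along the bed's +y axis, -0.1 and +0.1 at the two ends, where it meets the end stops; it starts within 0.05 of the middle. A spring brake locks it (it holds about 20 N) unless the lock button is pressed 2 mm or more; with the button down it slides against about 2 N of friction. A wooden hand-rest bar, 60 mm wide, reaches out from it over the stone.
- lock_button (a joint): How far the red lock button is pressed, m: 0 up (locked), 0.005 fully down. Spring: about 8 N to start moving, about 10 N fully down; it springs up again by itself when released.
- button_top (a point): Centre of the flat top of the red round lock button (36 mm diameter, on the middle of the carriage), 136 mm above the table when up. On either side of it along the rail stands a grey thumb guard, 12 mm thick, 50 mm wide across the rail and 12 mm higher than the button's top; the clear gap between the guards is 70 mm, the button in its middle. Fingertips may press against a guard while pushing.
- carriage_mid (a point): Middle of the carriage on the rail's centre line, at 89 mm height, 47 mm below the button's top. The carriage is 110 mm long along the rail, 100 mm wide, its top face at 118 mm.
- bed: The fixed plywood board (330 x 520 x 18 mm) with the grey lithography stone (210 x 340 mm, top at 73 mm) and, on the robot's side of it, the steel rail. Origin at table height under the rail's middle; its y axis runs along the rail, its x axis points from the rail to the stone.
- brass_stop: Brass end stop, a block 60 mm across the rail, 30 mm along it and 36 mm high, on one end of the rail (which end varies). Origin at the centre of its underside, on the rail's centre line at 88 mm height. The carriage touches it when carriage_mid is 70 mm from this origin.
- black_stop: Black end stop of the same size on the rail's other end; not the one to go to.
- ink_bottle: Black ink bottle, 48 mm diameter, 85 mm high, on the board beside the stone. Origin under its middle. Leave alone.
- red_cup: Red cup, 72 mm diameter, 95 mm high, on the table. Origin under its middle. Leave alone.
- white_jar: White jar, 84 mm diameter, 100 mm high, on the table. Origin under its middle. Leave alone.
- crayon: Black crayon stick, 55 x 12 x 12 mm, lying on the board beside the stone. Leave alone.
- tusche_tin: Small tin, 34 mm diameter, 28 mm high, on the stone's far margin, beyond the hand-rest bar's end. Leave alone.
- eraser: White eraser, 20 x 40 x 12 mm, on the stone's far margin. Leave alone.
- pencil_case: Black pencil case, 190 x 60 x 45 mm, on the table. Leave alone.
- brush: Flat brush with a wooden handle, about 200 mm long and 42 mm wide, lying on the table in front of the board. Leave alone.

How it is judged:
By the outcome, as a careful person would: the job done as asked, in the order asked, and still so for the second after the job is handed in, with the robot touching nothing.
It also fails if it takes over 35 s, if anything falls off the work surface, if the arm or the gripper's body presses on something with over 40 N, if the wrist force passes 120 N, or if a joint passes its speed limit or range.

### The arm

A 6-joint arm with a two-finger parallel gripper is mounted at the origin on the work surface. World frame = base frame: x ahead of the robot, y to its left, z up, the work surface at z = 0. Lengths are in m, angles in degrees, forces in N, time in s.
With the tool pointing down it reaches from about 0.375 to 0.9 m from the base axis. Payload 3.1 kg.
Tool frame: the origin (TCP) lies at the very end of the fingers, on their centre line; the grasp point (between the pads) lies 19 mm behind it; z points along the fingers, y is the line along which they close (so a half turn about z gives the same grasp; the last joint's range is limited). The gripper opens to 87 mm and grips with 3 to 60 N. Pads are 19 mm wide; open, the fingers measure 117 mm over their backs; the gripper's body (75 mm by 190 mm) begins 51 mm behind the grasp point.
Start: joints at [54.746, 30.224, 82.088, -0, 67.689, -10.227], TCP at [0.264, 0.566, 0.223] pointing down, gripper open.
Joint ranges: [-176.69, 176.69], [-43.24, 126.21], [12.49, 139.97], [-82, 262], [0, 151.66], [-163.58, 163.58]. Speed limits (degrees/s): [159.86, 159.86, 180, 180, 180, 180].

### API

Orientations are given as a 3x3 rotation matrix whose columns are the frame's x, y, z axes.
In Python, from rig import bot, imaging gives the robot as it stands.
- The arm moves only by the tool drive_tool, never from a script. Its argument "deltas" is text: rows parted by semicolons, each of 5 numbers parted by spaces: the finger opening in mm, from 0 to 87, then the shift along the world's x, y, z in mm, then the turn about the world's z in rad. In form: jaw dx dy dz twist; .... A call has 1 to 12 rows; each row is the pose to reach, as a shift and turn from the pose commanded when the call began; what a row does not reach only later rows make up. A row lasts 1/10 s, in which the tool goes at most 50 mm and 8.59 degrees, less where a joint would pass 70% of its speed; a pose out of reach is approached as far as the arm can. A call with a gripper value outside its range is refused whole. The fingers move at their own pace and stop on an object; the grip force is fixed at half the most. Time passes only in rows, so rows that repeat a pose let the fingers close. It gives the time, the measured TCP pose, the force, the opening and the grip force at its end, in the units of the state.
- bot.read_state(): the state, without advancing time (a new reading comes with each control period).
- imaging.capture(name): name is "scene" or "side" or "wrist"; returns the picture (400x640x3 uint8, red, green, blue); there is no depth.
- imaging.camera_model(name): a dict with "fx", "fy", "cx", "cy" (pixels), "dist" ([k1, k2, p1, p2, k3] as OpenCV has them; the pictures are not rectified), "T" (4x4, takes a point from camera to world coordinates). Camera axes: x right, y down, z forward; pixel columns grow to the right and rows downward; lengths in m; the calibration is good to about 2 mm. A picture is of the moment at which its call begins: read the wrist's pose just before it. camera_model takes no time and is no camera call; for the wrist camera it gives the pose at the moment of the call.
- bot.hand_in(): hands the job in; it is judged then, once.
The state is a dict: "time_s": time; "joint_positions": joint angles; "qvel": joint speeds; "tau": joint torques, N m; "position": TCP position; "tcp_rot": TCP orientation; "force": force on the tool from outside, world axes, zero at the start; "moment": the same for the moment, N m; "opening": opening from 0.0 (shut) to 1.0 (fully open); "grasp_force": force on a finger pad.
Only numpy, scipy, OpenCV 4.12 (cv2) and the standard library are available. Lean on these libraries where they do the work, as an engineer would, in place of code of your own. Each camera call takes 0.05 s, during which the arm holds its last target. There are 200 camera calls.

## Working session

There is one attempt and no reset: what is moved stays moved. The work goes in short steps, Python scripts to look and compute and a tool call to move; the robot and the scene stay as the last step left them, time stands still between calls to the robot, and variables do not carry over. Pictures are saved under pics/ and viewed, at most 10 in all, crops included, and the job is handed in when it is done.

Besides the shell and the picture viewer there is one more tool, called after ">>>" as a command line: name --argument value ..., lists and objects as JSON in quotes. drive_tool: Moves the arm, as the interface text tells. Its arguments: {"type":"object","properties":{"deltas":{"type":"string"}},"required":["deltas"]}

```bash
mkdir -p pics
cat > h.py <<'E'
import numpy as np, cv2
from rig import bot, imaging
def snap(n,f):
    m=imaging.camera_model(n); im=imaging.capture(n)
    cv2.imwrite('pics/'+f,im[:,:,::-1]); return im,m
def ray(m,u,v,z):
    K=np.array([[m['fx'],0,m['cx']],[0,m['fy'],m['cy']],[0,0,1.]])
    p=cv2.undistortPoints(np.array([[[u,v]]],float),K,np.array(m['dist'],float)).ravel()
    T=np.array(m['T']); d=T[:3,:3]@[p[0],p[1],1]; o=T[:3,3]
    return o+d*(z-o[2])/d[2]
E
python3 - <<'E'
from h import *
for n in('scene','side'):
    im,m=snap(n,n+'1.png'); print(n,np.round(m['T'],3).tolist())
s=bot.read_state(); print(s['time_s'],s['position'],s['tcp_rot'],s['force'],s['opening'])
E
```

```text
scene [[-0.884, 0.317, -0.344, 0.974], [0.468, 0.613, -0.636, 0.789], [0.009, -0.723, -0.691, 0.947], [0.0, 0.0, 0.0, 1.0]]
side [[0.915, -0.238, 0.325, 0.212], [-0.403, -0.539, 0.74, -0.709], [-0.001, -0.808, -0.589, 0.728], [0.0, 0.0, 0.0, 1.0]]
0.1 [0.26399532 0.56579024 0.22163573] [[-9.06107430e-01  4.23046114e-01 -1.14527645e-03]
 [ 4.23047521e-01  9.06106032e-01 -1.62911820e-03]
 [ 3.48549772e-04 -1.96066247e-03 -9.99998017e-01]] [-0.05291852 -0.04671198 -0.56922103] 1.0010952949160774
```

View pics/scene1.png

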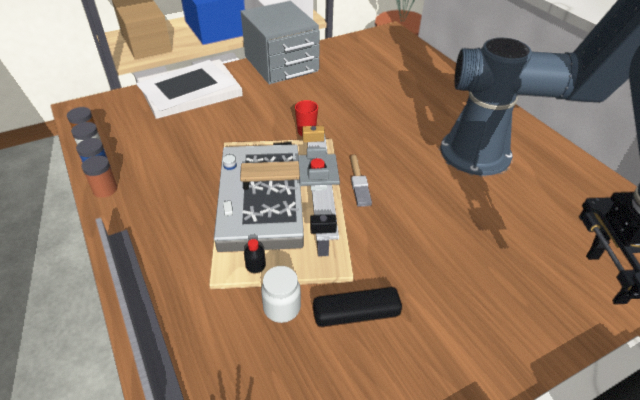

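View pics/side1.png

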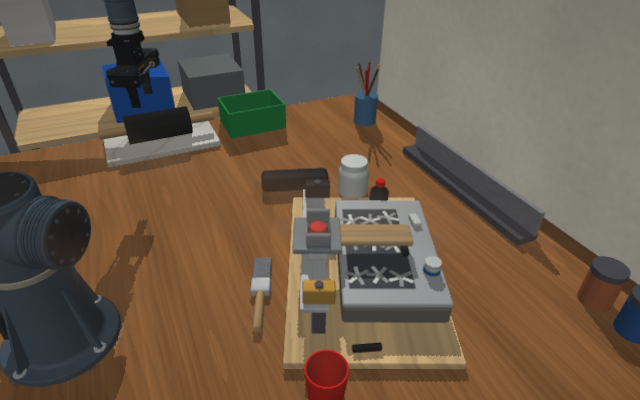

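The scene view has the brass stop at (314,137), the red button at (317,163) and the black stop at (323,223). In the side view they are at (319,292), (318,227) and (315,185). I'll triangulate these points.

Run:
```python
from h import *
S={'scene':dict(brass=(314,133),black=(323,219)),'side':dict(brass=(319,285),black=(316,181))}
for n,win in(('scene',(300,335,150,175)),('side',(300,340,212,240))):
    im=cv2.imread(f'pics/{n}1.png')[:,:,::-1].astype(int); m=imaging.camera_model(n)
    r=(im[:,:,0]>120)&(im[:,:,1]<80)&(im[:,:,2]<80); q=np.zeros_like(r); a,b,c,d=win; q[c:d,a:b]=1
    v,u=np.nonzero(r&q); print(n,len(u),u.mean(),v.mean(),u.min(),u.max(),v.min(),v.max(),'btn',ray(m,u.mean(),v.mean(),.135).round(4))
    for k,p in S[n].items(): print(k,ray(m,*p,.124).round(4))
    # zoom crop
    x0,y0=(260,110) if n=='scene' else (260,165)
    cv2.imwrite(f'pics/{n}crop.png',cv2.resize(im[y0:y0+145,x0:x0+110].astype(np.uint8)[:,:,::-1],None,fx=4,fy=4,interpolation=cv2.INTER_CUBIC))
a,b=[cv2.imread(f'pics/{n}crop.png') for n in('scene','side')]
cv2.imwrite('pics/pair.png',cv2.resize(np.hstack([a[:,:400],b[:,:400]]),(800,580)))
```

```text
scene 115 317.0173913043478 163.37391304347827 311 324 159 168 btn [ 0.522  -0.0355  0.135 ]
brass [ 0.4632 -0.1629  0.124 ]
black [0.595  0.1301 0.124 ]
side 158 317.5506329113924 226.35443037974684 310 326 221 232 btn [ 0.522  -0.0392  0.135 ]
brass [ 0.4597 -0.1826  0.124 ]
black [0.5972 0.1352 0.124 ]
```

View pics/pair.png

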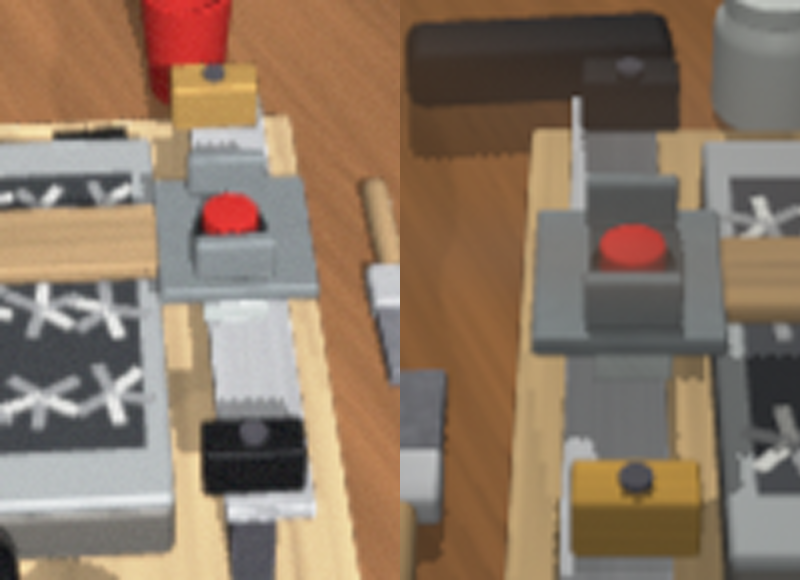

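The button is at about (0.522, -0.037, 0.136). The black and brass stops are about 0.346 m apart (nominally 0.34), so the brass stop lies along (-0.40, -0.92) from the button, with about 85 mm to travel. The tool's y axis is already along the rail. I'll go above the button with the jaw nearly shut.

>>> drive_tool --deltas "4 8 -20 5; 4 25 -58 10 0"

```text
validation failed for argument at $.de...
```

>>> drive_tool --deltas "4 8 -20 5 0; 4 25 -58 10 0; 4 44 -104 15 0; 4 64 -150 20 0; 4 83 -195 20 0; 4 103 -241 20 0; 4 122 -286 20 0; 4 142 -332 20 0; 4 161 -378 20 0; 4 175 -410 20 0; 4 184 -430 20 0; 4 188 -440 20 0"

```text
time_s: 1.3
position: [0.4531, 0.1244, 0.2424]
tcp_rot: [[-0.905, 0.426, -0.0], [0.426, 0.905, -0.0], [-0.0, -0.0, -1.0]]
force: [-1.0, 0.5, 0.5]
opening: 0.063
grasp_force: 0.0
```

>>> drive_tool --deltas "4 10 -24 0 0; 4 26 -60 0 0; 4 43 -100 0 0; 4 58 -136 0 0; 4 66 -154 0 0; 4 69 -161 0 0; 4 69 -161 0 0; 4 69 -161 0 0"

```text
time_s: 2.1
position: [0.5204, -0.0332, 0.2423]
tcp_rot: [[-0.907, 0.422, -0.001], [0.422, 0.907, 0.001], [0.002, 0.0, -1.0]]
force: [-0.0, 0.9, -0.9]
opening: 0.043
grasp_force: 0.0
```

Run:
```python
from h import *
s=bot.read_state(); print(s['time_s'],s['position'],s['force'],s['opening'])
im,m=snap('wrist','w1.png'); print(np.round(m['T'],3).tolist())
u8=im.astype(int); r=(u8[:,:,0]>120)&(u8[:,:,1]<80)&(u8[:,:,2]<80); v,u=np.nonzero(r)
n,l,st,c=cv2.connectedComponentsWithStats(r.astype(np.uint8))
for i in range(1,n):
    if st[i,4]>100: print(st[i],c[i],ray(m,*c[i],.136))
```

```text
2.1 [ 0.52042896 -0.03324159  0.24227338] [-0.00500578  0.93992937 -0.8788997 ] 0.04339144500248175
[[0.422, 0.876, 0.234, 0.457], [0.907, -0.408, -0.109, -0.002], [0.0, 0.258, -0.966, 0.404], [0.0, 0.0, 0.0, 1.0]]
[   0  168   89   70 1423] [ 42.32888264 189.77231202] [ 0.40498188 -0.25811391  0.136     ]
[ 291  183   39   40 1216] [310.11924342 202.81825658] [ 0.52147511 -0.03745294  0.136     ]
[498 312  19  13 142] [506.44366197 319.37323944] [0.72003594 0.09315336 0.136     ]
```

View pics/w1.png

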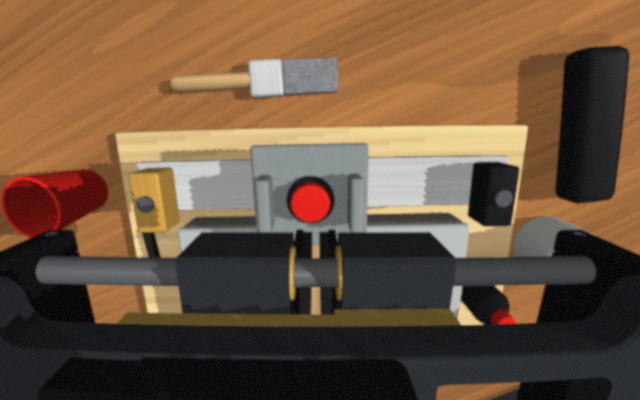

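The wrist view shows the button at (310,203), i.e. (0.5215, -0.0375). The brass stop's screw is at (146,204) and the black one's at (504,198), with both guards clear of the button.

Run:
```python
from h import *
m=imaging.camera_model('wrist'); b=ray(m,146,204,.128)[:2];k=ray(m,504,198,.128)[:2]; t=np.array([.5215,-.0375])
d=b-k; L=np.linalg.norm(d); u=d/L; print(b,k,L,u,np.degrees(np.arctan2(-u[1],-u[0])))
print('travel',(b-t)@u-.07, 'lat',np.cross(u,t-k), 'sym',(t-(b+k)/2)@u); print(bot.read_state()['position'])
```

```text
[ 0.45930988 -0.17917476] [0.59609864 0.12899558] 0.3371648306029811 [-0.40570292 -0.914005  ] 66.06481686396214
travel 0.0847221528442717 lat -0.0006357861906895607 sym 0.013860262457218825
[ 0.52041384 -0.03309055  0.24235076]<stdin>:4: DeprecationWarning: Arrays of 2-dimensional vectors are deprecated. Use arrays of 3-dimensional vectors instead. (deprecated in NumPy 2.0)
```

>>> drive_tool --deltas "4 1 -3 -15 0; 4 1 -3 -40 0; 4 1 -3 -65 0; 4 1 -3 -85 0; 4 1 -3 -95 0; 4 1 -3 -98 0; 4 1 -3 -98 0; 4 1 -3 -98 0"

```text
time_s: 2.95
position: [0.5231, -0.0376, 0.1455]
tcp_rot: [[-0.906, 0.423, 0.002], [0.423, 0.906, -0.001], [-0.002, 0.0, -1.0]]
force: [0.4, -0.8, 1.1]
opening: 0.043
grasp_force: 0.0
```

Now I'll press down gradually.

>>> drive_tool --deltas "4 0 0 -3 0; 4 0 0 -6 0; 4 0 0 -8 0; 4 0 0 -10 0; 4 0 0 -12 0; 4 0 0 -13 0; 4 0 0 -13 0; 4 0 0 -13 0"

```text
time_s: 3.75
position: [0.5225, -0.0378, 0.1325]
tcp_rot: [[-0.906, 0.423, 0.001], [0.423, 0.906, -0.0], [-0.001, 0.0, -1.0]]
force: [-2.4, 0.2, 8.6]
opening: 0.046
grasp_force: 4.1
```

>>> drive_tool --deltas "4 0 0 -1 0; 4 0 0 -2 0; 4 0 0 -3 0; 4 0 0 -3 0; 4 0 0 -3 0"

```text
time_s: 4.25
position: [0.5226, -0.0378, 0.1312]
tcp_rot: [[-0.906, 0.423, 0.001], [0.423, 0.906, -0.001], [-0.001, -0.0, -1.0]]
force: [-5.7, 0.5, 19.9]
opening: 0.044
grasp_force: 10.1
```

The button is bottomed out at 20 N. Next I'll slide toward the brass stop.

>>> drive_tool --deltas "4 -1 -2 0 0; 4 -2 -5 0 0; 4 -4 -10 0 0; 4 -7 -15 0 0; 4 -9 -20 0 0; 4 -11 -25 0 0; 4 -13 -30 0 0; 4 -15 -35 0 0; 4 -18 -40 0 0; 4 -20 -45 0 0; 4 -22 -49 0 0; 4 -22 -50 0 0"

```text
time_s: 5.45
position: [0.5006, -0.0875, 0.1312]
tcp_rot: [[-0.906, 0.424, 0.002], [0.424, 0.906, 0.0], [-0.001, 0.001, -1.0]]
force: [-3.9, 4.7, 21.3]
opening: 0.042
grasp_force: 10.9
```

Run:
```python
from h import *
s=bot.read_state(); print(s['time_s'],s['position'],s['force'])
im,m=snap('wrist','w2.png')
for uv in((146,204),):pass
```

```text
5.45 [ 0.50056521 -0.08749204  0.13122499] [-3.86769375  4.73961578 21.29426312]
```

View pics/w2.png

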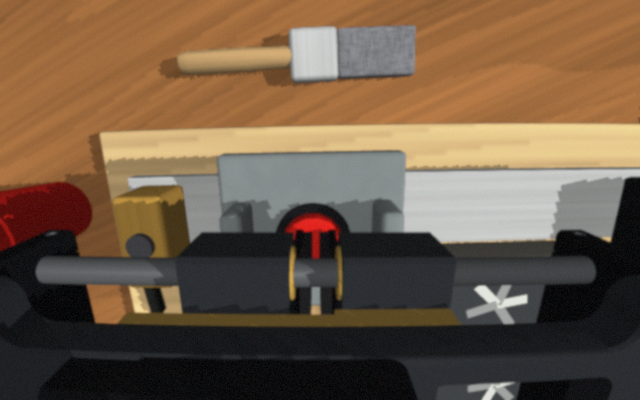

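The carriage moves with the hand: the button is centred under the fingers at about (315,220), and the brass stop is at (150,215), about 30 mm away. I'll continue, slowing near the stop.

>>> drive_tool --deltas "4 -1 -2 0 0; 4 -2 -5 0 0; 4 -4 -10 0 0; 4 -6 -14 0 0; 4 -8 -18 0 0; 4 -10 -22 0 0; 4 -11 -25 0 0; 4 -12 -27 0 0; 4 -12 -28 0 0; 4 -13 -29 0 0; 4 -13 -30 0 0; 4 -13 -30 0 0"

```text
time_s: 6.7
position: [0.4874, -0.1173, 0.1312]
tcp_rot: [[-0.906, 0.423, 0.001], [0.423, 0.906, 0.0], [-0.001, 0.001, -1.0]]
force: [-4.3, 2.8, 22.5]
opening: 0.049
grasp_force: 11.3
```

>>> drive_tool --deltas "4 0 -1 0 0; 4 -1 -2 0 0; 4 -1 -3 0 0; 4 -2 -4 0 0; 4 -2 -4 0 0"

```text
time_s: 7.2
position: [0.487, -0.1181, 0.1312]
tcp_rot: [[-0.905, 0.426, 0.005], [0.426, 0.904, 0.006], [-0.002, 0.007, -1.0]]
force: [1.1, 14.2, 21.8]
opening: 0.041
grasp_force: 10.8
```

Run:
```python
from h import *
s=bot.read_state(); print(s['time_s'],s['position'],s['force'])
im,m=snap('wrist','w3.png'); im2,_=snap('side','s3.png')
cv2.imwrite('pics/c3.png',np.vstack([cv2.resize(im[120:280,60:460],(800,320)),cv2.resize(im2[190:330,240:440],(400,280)).repeat(1,0) if 0 else np.hstack([cv2.resize(im2[190:330,240:440],(400,280))]*2)])[:,:,::-1])
```

```text
7.2 [ 0.4870044  -0.1181088   0.13122836] [ 1.06516124 14.19751721 21.79858237]
```

View pics/c3.png

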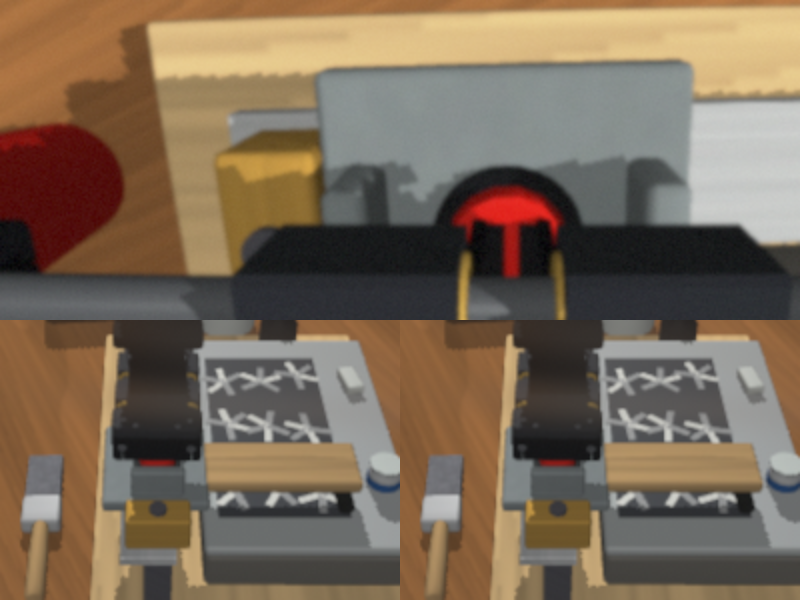

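The carriage is against the brass block, with both touching at (320,150) in the crop. The push force rose to about 14 N with no further motion. I'll lift straight up.

>>> drive_tool --deltas "4 -2 -4 3 0; 4 -1 -3 6 0; 4 0 -2 12 0; 4 0 -2 22 0; 4 0 -2 42 0; 4 0 0 67 0; 4 0 0 92 0; 4 0 0 112 0; 4 0 0 122 0; 4 0 0 122 0; 4 0 0 122 0"

```text
time_s: 8.4
position: [0.4848, -0.1215, 0.25]
tcp_rot: [[-0.906, 0.423, -0.001], [0.423, 0.906, 0.001], [0.001, -0.0, -1.0]]
force: [-0.7, 0.0, -0.2]
opening: 0.044
grasp_force: 0.0
```

Run:
```python
from h import *
s=bot.read_state(); print(s['time_s'],s['position'],s['force'],s['qvel'])
im,m=snap('wrist','w4.png')
cv2.imwrite('pics/c4.png',im[:,:,::-1])
```

```text
8.4 [ 0.48482346 -0.12154048  0.24995468] [-0.69494167  0.00695642 -0.16682365] [ 0.06951727  0.92549255  0.79512953 -0.02638465 -0.01352118 -0.01222577]
```

View pics/w4.png

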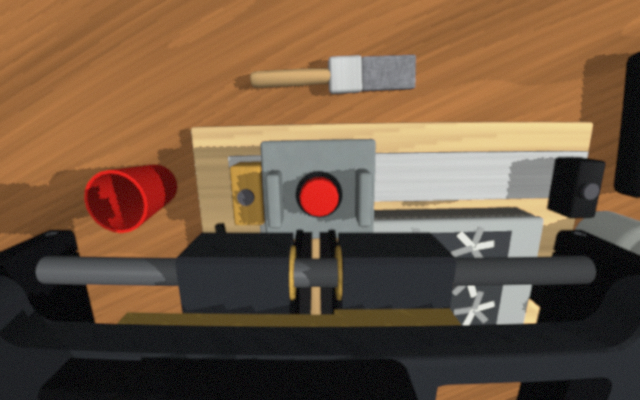

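The carriage at (318,185) abuts the brass stop at (247,195). The button at (319,195) is up, and the hand is clear.

```bash
python3 -c "
from rig import bot
print(bot.hand_in())"
```

```text
the job is handed in; nothing more can be done
None
```

The job is handed in at about 8.5 s: the carriage is against the brass stop with the button sprung up, and the hand is clear and touching nothing.

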